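# Empty the cap tray into the catch bin

### The arm

A 6-joint arm with a two-finger parallel gripper is mounted at the origin on a cart in front of the work surface, level with it; the furniture and walls round the work are solid. World frame = base frame: x ahead of the robot, y to its left, z up, the work surface at z = 0. Lengths are in m, angles in rad, forces in N, time in s.
With the tool pointing down it reaches from about 0.35 to 0.8 m from the base axis. Payload 7.3 kg.
Tool frame: the origin (TCP) lies on the mounting face of the last link; the fingertips stand 173 mm ahead of it and the grasp point (between the pads) lies 155 mm ahead of it; z points along the fingers, y is the line along which they close (so a half turn about z gives the same grasp; the last joint's range is limited). The gripper opens to 85 mm and grips with 20 to 120 N. Pads are 22 mm wide; open, the fingers measure 114 mm over their backs; the gripper's body (76 mm by 85 mm) begins 54 mm behind the grasp point. The pads swing forward as they close: fully open they stand 13 mm farther back than shut.
Start: joints at [-0.146, 0.342, 1.524, -0, 1.275, -0.146], TCP at [0.525, 0, 0.405] pointing down, gripper open.
Joint ranges: [-2.53, 2.53], [-0.77, 2.02], [0.04, 2.7], [-1, 4.14], [0.28, 2.66], [-3.11, 3.11]. Speed limits (rad/s): [2.57, 2.57, 3.14, 3.14, 3.14, 3.14].

### API

Orientations are given as a 3x3 rotation matrix whose columns are the frame's x, y, z axes.
In Python, from workcell import goto, line_to, move_j, grip, sleep, solve_ik, read_camera, get_calibration, IKError, sign_off, current_time_s, current_qpos, current_joint_velocities, current_effort, current_tcp_pos, current_tool_rot, current_force, current_moment, current_opening, current_grip_force gives the robot as it stands. Calls block until the motion is done:
- goto(position, orientation): joint-space move of the TCP to a pose.
- line_to(position, v=0.15, rotation=None, contact_N=None): straight line of the TCP; rotation=None keeps the orientation; v is the mean speed in m/s. With contact_N (N) it stops when the force on the tool has changed by that much, and returns True; else False.
- move_j(angles): joint-space move.
- grip(opening, f_grip=None): finger opening in m; f_grip is the grip in N (None keeps the last); returns when the fingers have stopped.
- sleep(seconds).
- solve_ik(position, orientation): joint angles nearest the present ones, or None.
- read_camera(name): name is "scene" or "side" or "wrist"; returns the picture (420x560x3 uint8, red, green, blue); there is no depth.
- get_calibration(name): a dict with "fovy" (degrees; the focal length in pixels is half the picture's height over the tangent of half this angle, whatever the lens; pixels are square), "cx", "cy" (the principal point, pixels), "k1" (the pictures are not rectified: a ray, as slopes to the right and down, at radius r is drawn at 1 + k1 r^2 times it, then the intrinsics apply), "xyz" and "orientation" of the camera in the world; the wrist camera has in their place "hand_eye" (4x4, takes a point from camera to tool coordinates, whose origin is the TCP and whose axes are the flange's). Camera axes: x right, y up, looking along -z (the intrinsics and any distortion apply to the point x, -y, -z); pixel columns grow to the right and rows downward; lengths in m; the calibration is good to about 2 mm. A picture is of the moment at which its call begins: read the wrist's pose just before it. get_calibration takes no time and is no camera call.
A pose or a line that the arm cannot do raises IKError and nothing moves.
- sign_off(): hands the job in; it is judged then, once.
Readings, each from a call of its own:
- current_time_s(): time.
- current_qpos(): joint angles.
- current_joint_velocities(): joint speeds.
- current_effort(): joint torques, N m.
- current_tcp_pos(): TCP position.
- current_tool_rot(): TCP orientation.
- current_force(): force on the tool from outside, world axes, zero at the start.
- current_moment(): the same for the moment, N m.
- current_opening(): finger opening in m.
- current_grip_force(): force on a finger pad.
Only numpy, scipy, OpenCV 4.12 (cv2) and the standard library are available. Lean on these libraries where they do the work, as an engineer would, in place of code of your own. Each camera call takes 0.05 s, during which the arm holds its last target. There are 200 camera calls.

### The job

Bring the catch bin up flush and square against the bin stop under the lip of the tipping tray, with its front wall centred on the stop. Then press the tray's tab down so that all five caps slide out into the bin, and let the tray come back level. The caps are clean: do not touch them with the robot, and leave the beaker, the two empty bottles and the marker where they are.

Things in the scene. Friction and masses are not known exactly. Their poses are not given: they have to be found in the camera images.
- stand: bent stainless-sheet stand of the tipping tray, fixed to the worktop (never moves). Origin on the worktop straight below the tray's axle; -y points to the discharge side, +z up, +x is the side away from the robot. Base plate 106 x 180 mm, 5 mm thick. The axle runs along x, 100 mm up. At the -y end stands the bin stop, a flat upright plate 140 mm wide (x, as wide as the bin), 38 mm high, 3 mm thick.
- bin_stop (a point): middle of the outer (-y) face of the bin stop, 40 mm in -y from the axle and 20 mm above the worktop; axes as the stand's
- tray (a joint): tipping tray's hinge, rad: 0 = level, resting on two rear rubber buffers; positive = discharge (-y) end going down; end stop at 0.60. Tail-heavy: returns to level by itself when let go; pressing the tab down takes about 4 to 7 N. The caps start to slide at about 0.28 to 0.42 rad and all run out within about a second at full tilt.
- tray_lip (a point): middle of the tray's open discharge lip, top of floor: 80 mm in -y from the axle, 115 mm up when level. At full tilt it is about 67 mm up and 34 mm beyond the bin stop's face. The tray is an open stainless channel 92 mm wide (x), 240 mm long (closed end 160 mm behind the axle), walls 31 mm high, floor 3 mm thick, its top 15 mm above the axle. Axes turn with the tray.
- press_tab (a point): middle of the top of the press tab: flat sheet tab 50 mm (x) by 60 mm (y), 3 mm thick, level with the tray floor, sticking out of the tray's side wall near the lip on the side away from the robot (+x). The point is 71 mm in +x from the tray's centre line (25 mm out from the wall, which rises 28 mm), 48 mm in -y from the axle, 115 mm up when level; it goes down about 30 mm, nearly straight, at full tilt.
- bin: loose white plastic catch bin, empty, 140 mm (x) by 140 mm (y), 50 mm high, 200 to 420 g, open at the top, floor and walls 4 mm thick (a 10 mm wide rim on the two x sides). Origin at the centre of its underside. Its flat front wall (+y) belongs against the bin stop; the wall opposite (-y) has the grip pad.
- bin_front (a point): middle of the outer face of the bin's front (+y) wall, 70 mm in +y from its centre, 20 mm above its underside; axes as the bin's
- bin_grip (a point): top middle of the bin's grip pad, where its -y wall is thickened inwards to 10 mm over a width of 70 mm (x) and down to 34 mm below the rim: a place to pinch across y from above, or to push. 65 mm in -y from the bin's centre, 50 mm above its underside; axes as the bin's
- cap_1: plain black screw cap, 23 mm across, 14 mm high, 12 g, lying flat with its open side down on the tray floor; origin at the centre of its open end (its underside when it stands that way)
- cap_2: plain black screw cap, 23 mm across, 14 mm high, 12 g, lying flat with its open side down on the tray floor; origin at the centre of its open end (its underside when it stands that way)
- cap_3: plain black screw cap, 23 mm across, 14 mm high, 12 g, lying flat with its open side down on the tray floor; origin at the centre of its open end (its underside when it stands that way)
- cap_4: plain black screw cap, 23 mm across, 14 mm high, 12 g, lying flat with its open side down on the tray floor; origin at the centre of its open end (its underside when it stands that way)
- cap_5: plain black screw cap, 23 mm across, 14 mm high, 12 g, lying flat with its open side down on the tray floor; origin at the centre of its open end (its underside when it stands that way)
- beaker: bystander: translucent plastic measuring beaker, 75 mm across, 90 mm high; origin under its centre
- empty_bottle_1: bystander: empty open amber bottle, 29 mm across, 59 mm high, upright; origin under its centre
- empty_bottle_2: bystander: a second bottle of the same kind
- marker: bystander: marker pen, 17 x 130 x 18 mm, lying flat; origin under its centre

How it is judged:
By the outcome, as a careful person would: the job done as asked, in the order asked, and still so for the second after the job is handed in, with the robot touching nothing.
It also fails if it takes over 48 s, if anything falls off the work surface, if the arm or the gripper's body presses on something with over 40 N, if the wrist force passes 120 N, or if a joint passes its speed limit or range.

## Working session

There is one attempt and no reset: what is moved stays moved. The work goes in short steps, each a Python script; the robot and the scene stay as the last script left them, time stands still between calls to the robot, and variables do not carry over. Pictures are saved under pics/ and viewed, at most 12 in all, crops included, and the job is handed in when it is done.

```bash
mkdir -p pics; ls
python3 - <<'E'
from workcell import *
import cv2,numpy as np
for n in("scene","side","wrist"):
    cv2.imwrite(f"pics/{n}0.png",cv2.resize(read_camera(n),(784,588))[:,:,::-1]); print(n,get_calibration(n))
print(current_time_s())
E
```

```text
pics
scene {'fovy': 42.972839332149654, 'cx': 282.5233836134264, 'cy': 208.5997023639479, 'k1': 0.012981000009660503, 'xyz': array([0.21172188, 0.61531081, 1.01293775]), 'orientation': array([[-0.89982052,  0.32476696, -0.2912893 ],
       [-0.43578538, -0.63798148,  0.63487852],
       [ 0.02035039,  0.69821634,  0.71559752]])}
side {'fovy': 43.35970280222856, 'cx': 275.99774844771736, 'cy': 212.9576203819144, 'k1': -0.14290972004243863, 'xyz': array([-0.20584059,  0.12952323,  0.95366429]), 'orientation': array([[-0.40417966,  0.62388125, -0.66888788],
       [-0.91463923, -0.28254122,  0.28914622],
       [-0.00859549,  0.72865812,  0.68482368]])}
wrist {'fovy': 61.73436029178302, 'cx': 274.9951000693181, 'cy': 208.88671140391537, 'k1': 0.004071956582129169, 'hand_eye': array([[ 1.08278625e-03,  9.46943239e-01,  3.21399018e-01,
         8.29931035e-02],
       [ 9.99997822e-01, -4.51906063e-04, -2.03751246e-03,
        -6.24866868e-04],
       [-1.78416649e-03,  3.21400524e-01, -9.46941666e-01,
         3.15185990e-02],
       [ 0.00000000e+00,  0.00000000e+00,  0.00000000e+00,
         1.00000000e+00]])}
0.15
```

View pics/scene0.png

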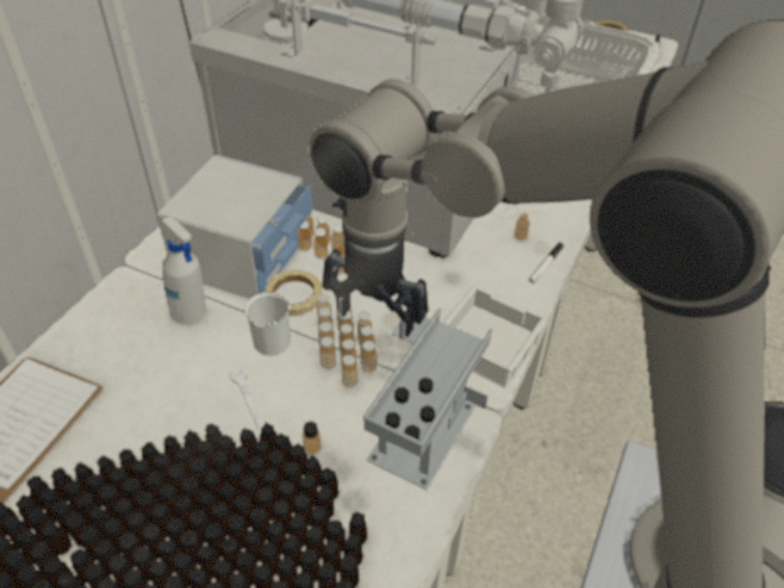

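View pics/side0.png

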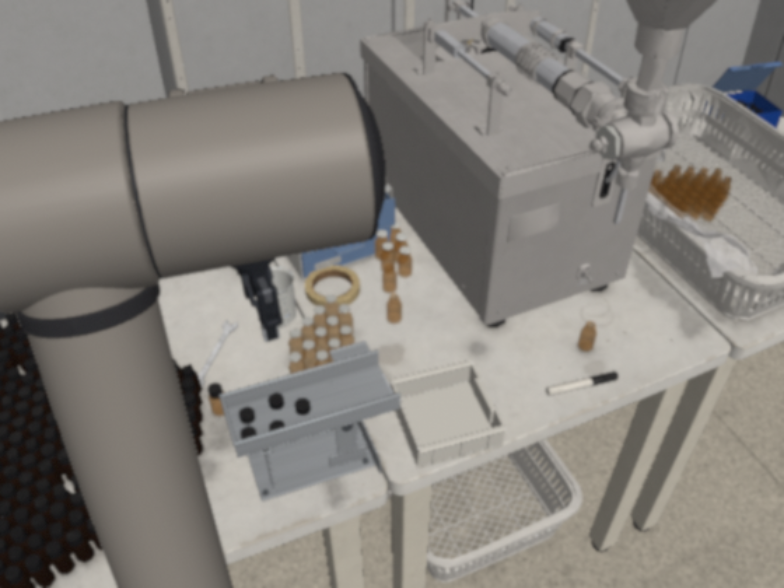

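View pics/wrist0.png

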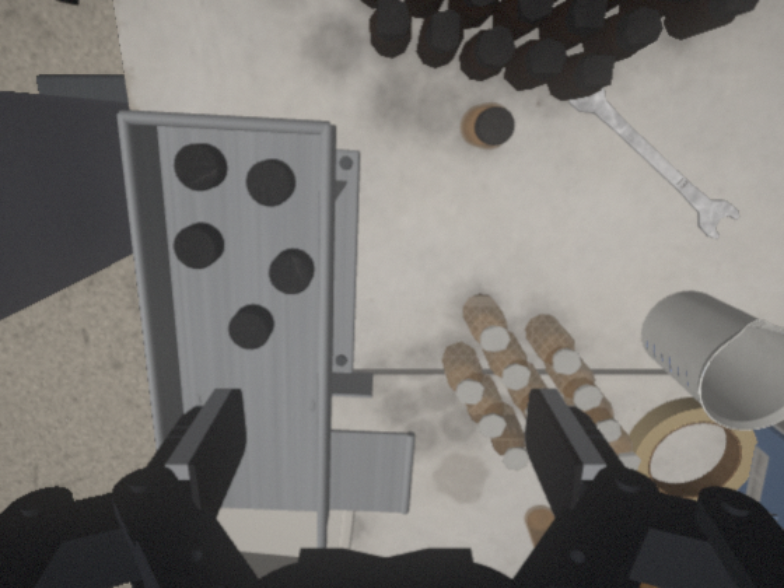

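The scene view shows the tray at about (430,370) with the bin beyond it at (495,335). In the side view the bin rim corners are at about (393,377), (477,369), (501,430) and (405,452). In the wrist view the tray's closed-end corners are at (121,113) and (331,122), the tab's outer corners at (412,433) and (408,513), and the base corners at (358,151) and (353,372).

```bash
cat > h.py <<'E'
from workcell import *
import cv2,numpy as np
S=np.diag([1.,-1,-1])
def cam(n,pose=None):
    c=get_calibration(n)
    if n=="wrist":
        T=np.eye(4);T[:3,:3],T[:3,3]=pose[1],pose[0];M=T@c["hand_eye"];R,t=M[:3,:3],M[:3,3]
    else:R,t=c["orientation"],c["xyz"]
    f=210/np.tan(np.radians(c["fovy"])/2)
    K=np.array([[f,0,c["cx"]],[0,f,c["cy"]],[0,0,1]])
    return R@S,np.array(t),K,np.array([c["k1"],0,0,0,0.])
def at_z(C,px,z,s=1.4):
    R,t,K,d=C
    u=cv2.undistortPoints((np.atleast_2d(np.float64(px))/s)[:,None],K,d)[:,0]
    r=np.c_[u,np.ones(len(u))]@R.T
    return t+r*((z-t[2])/r[:,2])[:,None]
def pix(C,P,s=1.4):
    R,t,K,d=C
    return cv2.projectPoints((np.float64(P)-t)@R,np.zeros(3),np.zeros(3),K,d)[0][:,0]*s
E
python3 - <<'E'
from h import *
np.set_printoptions(precision=4,suppress=True)
p,R=current_tcp_pos(),current_tool_rot();print(p,R)
W=cam("wrist",(p,R))
print("tray",at_z(W,[(121,113),(331,122)],.143))
print("tab",at_z(W,[(331,430),(412,433),(408,513),(327,511)],.115))
print("base",at_z(W,[(358,151),(353,372)],.005))
print("stop?",at_z(W,[(372,374),(372,395)],.038))
print("bin",at_z(cam("side"),[(393,377),(477,369),(501,430),(405,452)],.05))
print("bin",at_z(cam("scene"),[(484,291),(548,319)],.05))
print("by",at_z(cam("side"),[(586,349),(550,390),(616,377)],.0))
E
```

```text
[0.5249 0.     0.4042] [[ 0.      1.     -0.0012]
 [ 1.     -0.      0.0001]
 [ 0.0001 -0.0012 -1.    ]]
tray [[0.4087 0.088  0.143 ]
 [0.5006 0.0845 0.143 ]]
tab [[ 0.4916 -0.0931  0.115 ]
 [ 0.5411 -0.0953  0.115 ]
 [ 0.5396 -0.1562  0.115 ]
 [ 0.4869 -0.1546  0.115 ]]
base [[ 0.5051  0.0657  0.005 ]
 [ 0.4979 -0.1119  0.005 ]]
stop? [[ 0.5147 -0.0961  0.038 ]
 [ 0.5146 -0.1142  0.038 ]]
bin [[ 0.5034 -0.187   0.05  ]
 [ 0.4627 -0.3181  0.05  ]
 [ 0.34   -0.2921  0.05  ]
 [ 0.3638 -0.1436  0.05  ]]
bin [[ 0.4621 -0.314   0.05  ]
 [ 0.3372 -0.3007  0.05  ]]
by [[ 0.46   -0.5415  0.    ]
 [ 0.4075 -0.4318  0.    ]
 [ 0.3836 -0.5512  0.    ]]
```

Run:
```python
from h import *
R=np.array([[0,1,0],[1,0,0],[0,0,-1.]])
goto([0.43,-0.30,0.41],R)
p,r=current_tcp_pos(),current_tool_rot();np.savez("p1",p=p,R=r)
cv2.imwrite("pics/w1.png",cv2.resize(read_camera("wrist"),(784,588))[:,:,::-1]);print(p,r,current_qpos(),current_time_s())
```

```text
[ 0.43043005 -0.29920433  0.4099941 ] [[-8.01046855e-04  9.99999664e-01  1.75887541e-04]
 [ 9.99999558e-01  8.00960133e-04  4.92572267e-04]
 [ 4.92431223e-04  1.76282036e-04 -9.99999863e-01]] [-7.53231387e-01  3.36416652e-01  1.51730167e+00  3.86827287e-04
  1.28799252e+00 -7.54929136e-01] 1.4
```

View pics/w1.png

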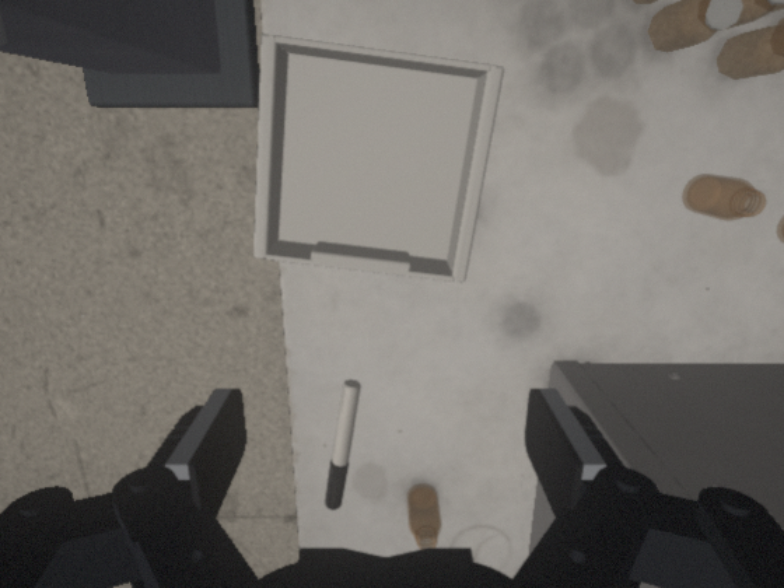

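The bin rim corners in w1 are at (262,37), (503,67), (464,280) and (256,257). The grip pad spans (312,250) to (410,265), and the bin sits near the table edge.

Run:
```python
from h import *
np.set_printoptions(precision=4,suppress=True)
d=np.load("p1.npz");W=cam("wrist",(d["p"],d["R"]))
c=at_z(W,[(262,37),(503,67),(464,280),(256,257)],.05)
print(c,c.mean(0));print(np.linalg.norm(np.roll(c,-1,0)-c,axis=1))
for a,b in((0,1),(3,2)):print(np.degrees(np.arctan2(*(c[b]-c[a])[[1,0]])))
for a,b in((3,0),(2,1)):v=c[b]-c[a];print(np.degrees(np.arctan2(-v[0],v[1])))
print(at_z(W,[(312,243),(410,253),(408,272),(310,262)],.05))
print("edge",at_z(W,[(260,5),(290,350)],0),"marker",at_z(W,[(352,382),(333,508)],.015),"box",at_z(W,[(553,362)],.2))
```

```text
[[ 0.3567 -0.1661  0.05  ]
 [ 0.5023 -0.1822  0.05  ]
 [ 0.4858 -0.3183  0.05  ]
 [ 0.3418 -0.3019  0.05  ]] [ 0.4217 -0.2421  0.05  ]
[0.1465 0.137  0.1449 0.1366]
-6.300110307776903
-6.487600031542724
-6.234324692375655
-6.908035715210005
[[ 0.3808 -0.292   0.05  ]
 [ 0.4477 -0.2989  0.05  ]
 [ 0.4466 -0.3125  0.05  ]
 [ 0.3788 -0.3054  0.05  ]]
edge [[ 0.3457 -0.1391  0.    ]
 [ 0.3505 -0.3959  0.    ]] marker [[ 0.4034 -0.418   0.015 ]
 [ 0.3835 -0.5478  0.015 ]] box [[ 0.4979 -0.3062  0.2   ]]
```

```bash
cat >> h.py <<'E'
def rot(deg):  # tool down, tool y = yawed +y, tool x = yawed -x (camera towards robot)
    a=np.radians(deg);c,s=np.cos(a),np.sin(a)
    return np.array([[-c,-s,0],[-s,c,0],[0,0,-1.]])
AX=np.array([.447,-.0738]);SY=-2.25
def st(x,y,z):
    a=np.radians(SY);c,s=np.cos(a),np.sin(a)
    return np.array([AX[0]+c*x-s*y,AX[1]+s*x+c*y,z])
def snap(f):
    p,r=current_tcp_pos(),current_tool_rot();np.savez(f,p=p,R=r)
    cv2.imwrite(f"pics/{f}.png",cv2.resize(read_camera("wrist"),(784,588))[:,:,::-1])
E
python3 - <<'E'
from h import *
np.set_printoptions(precision=3,suppress=True)
d=np.load("p1.npz");W=cam("wrist",(d["p"],d["R"]))
for z in(.2,.25,.3):print(at_z(W,[(553,362)],z),at_z(cam("side"),[(500,185)],z))
print(at_z(cam("side"),[(490,312),(497,322),(600,285)],0))
goto([.4145,-.3067,.30],rot(-6.4)); grip(.045,30)
print(current_qpos(),line_to([.4145,-.3067,.187],v=.12,contact_N=6),current_tcp_pos())
grip(0,30);print(current_opening(),current_grip_force(),current_time_s(),current_force())
E
```

```text
[[ 0.498 -0.306  0.2  ]] [[ 0.717 -0.493  0.2  ]]
[[ 0.479 -0.281  0.25 ]] [[ 0.655 -0.452  0.25 ]]
[[ 0.46  -0.256  0.3  ]] [[ 0.594 -0.41   0.3  ]]
[[ 0.612 -0.432 -0.   ]
 [ 0.584 -0.431  0.   ]
 [ 0.589 -0.665  0.   ]]
[-0.786  0.435  1.698  0.     1.008 -2.245] False [ 0.415 -0.307  0.188]
0.009914286665516922 30.045043230056763 4.7 [-0.275  0.154  5.275]
```

Run:
```python
from h import *
np.set_printoptions(precision=4,suppress=True)
line_to(st(0,-.187,.188),v=.06,rotation=rot(SY));print(current_tcp_pos(),current_force())
print(line_to(st(0,-.165,.188),v=.03,contact_N=8))
p=current_tcp_pos();print(p,current_force(),"stand y",(p[:2]-AX)@[.0393,.9992])
grip(.045);print(current_force())
line_to(st(0,-.177,.30),v=.2)
goto(st(0,-.27,.43),np.array([[0,1,0],[1,0,0],[0,0,-1.]]));snap("w2");print(current_time_s())
```

```text
[ 0.4395 -0.2605  0.1877] [-0.6793  0.5938 -1.1016]
True
[ 0.4399 -0.2493  0.1878] [-0.8835 -2.4373 -0.583 ] stand y -0.17564899943931794
[ 0.1355 -0.3113 -0.4578]
8.6583
```

View pics/w2.png

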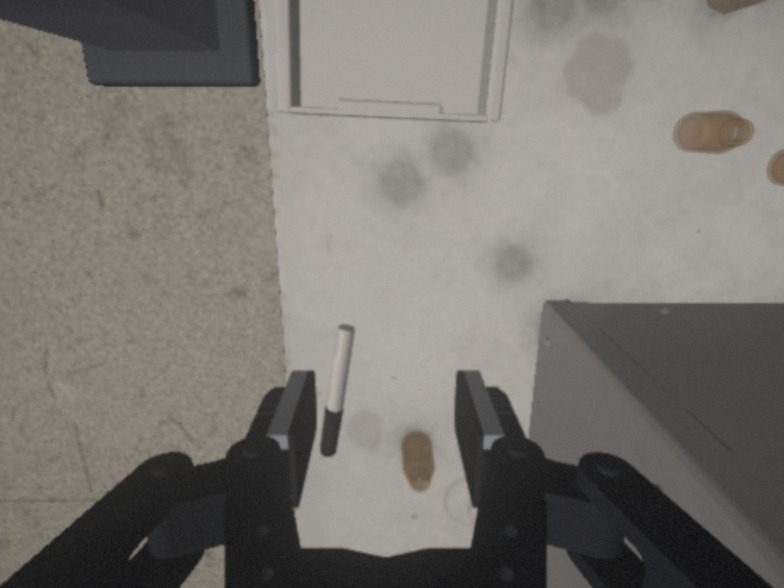

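The w2 view shows the bin's rear rim corners at (278,112) and (497,122), nearly square to the stand, but the stop is out of view. I'll push gently from behind to seat it, then look at the stop end.

Run:
```python
from h import *
np.set_printoptions(precision=4,suppress=True)
goto(st(0,-.225,.30),rot(SY)); grip(0)
line_to(st(0,-.225,.197),v=.2)
print(line_to(st(0,-.180,.197),v=.03,contact_N=10))
p=current_tcp_pos();print(p,current_force(),"stand y",(p[:2]-AX)@[.0393,.9992])
line_to(st(0,-.225,.197),v=.1);line_to(st(0,-.225,.30),v=.2)
goto(st(-.03,-.185,.43),np.array([[0,1,0],[1,0,0],[0,0,-1.]]));snap("w3");print(current_time_s())
```

```text
True
[ 0.4391 -0.2677  0.197 ] [-2.1848 -4.2941 -0.8228] stand y -0.19402586233538702
14.7083
```

View pics/w3.png

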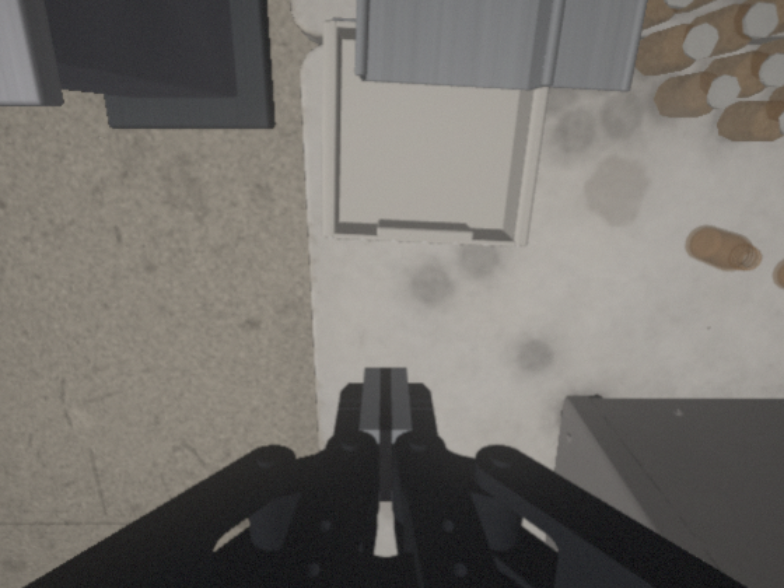

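Run:
```python
from h import *
np.set_printoptions(precision=4,suppress=True)
d=np.load("w3.npz");W=cam("wrist",(d["p"],d["R"]))
def S2(P):
    v=P[:,:2]-AX;return v@np.array([[.99923,-.03926],[.03926,.99923]]).T
print("bin",S2(at_z(W,[(324,21),(329,238),(526,244)],.05)))
print("tab",S2(at_z(W,[(629,90)],.115)))
goto(st(-.09,-.12,.43),np.array([[0,1,0],[1,0,0],[0,0,-1.]]));snap("w4");print(current_time_s())
im=read_camera("side")[240:350,150:370];im=cv2.resize(im,(800,400),interpolation=cv2.INTER_CUBIC)
w=cv2.imread("pics/w4.png")[:,60:600]
cv2.imwrite("pics/s4.png",im[:,:,::-1])
```

```text
bin [[-0.0746 -0.0414]
 [-0.0709 -0.18  ]
 [ 0.0712 -0.1785]]
tab [[ 0.0951 -0.0788]]
15.2
```

View pics/w4.png

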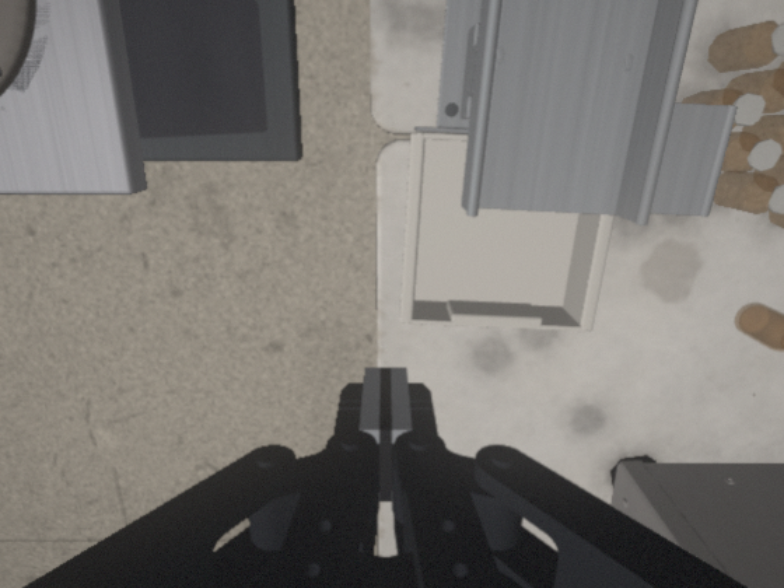

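View pics/s4.png

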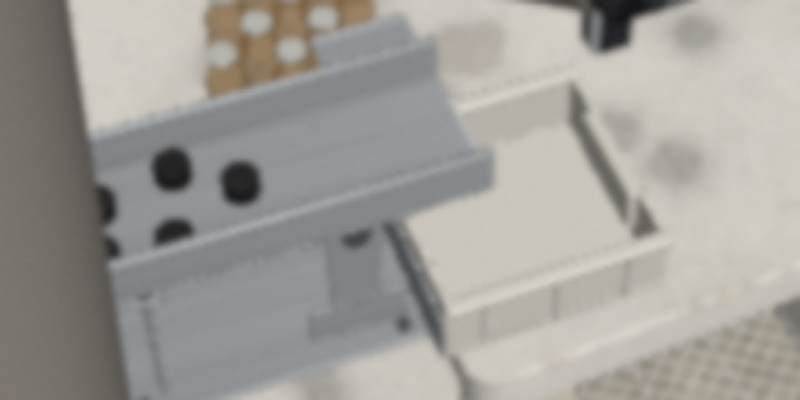

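w4 shows the bin's front-left corner at (411,134) with the stop's left end at about (416,128). The side crop shows the bin's front wall against the stop. I'll zoom in on that corner.

Run:
```python
from h import *
np.set_printoptions(precision=4,suppress=True)
im=cv2.imread("pics/w4.png")[100:175,390:490]
cv2.imwrite("pics/z4.png",cv2.resize(im,None,fx=8,fy=8,interpolation=cv2.INTER_CUBIC))
```

```text
(no output)
```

View pics/z4.png

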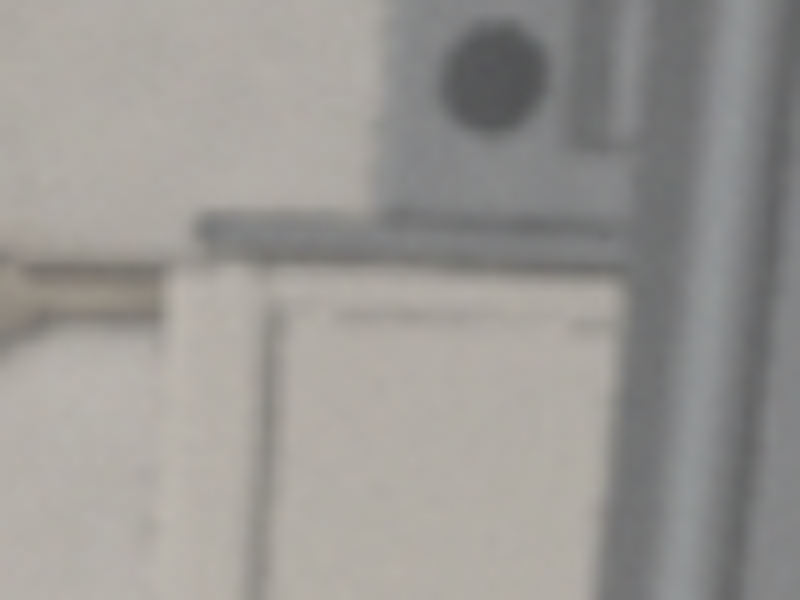

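The crop shows the stop's left end at w4 (415,129.5) and the bin rim's left edge at (411,133).

Run:
```python
from h import *
np.set_printoptions(precision=4,suppress=True)
d=np.load("w4.npz");W=cam("wrist",(d["p"],d["R"]))
def S2(P):
    v=P[:,:2]-AX;return v@np.array([[.99923,-.03926],[.03926,.99923]]).T
print(S2(at_z(W,[(415,127),(415,132)],.038)),S2(at_z(W,[(411,133),(404,322),(590,330)],.05)))
print("tray wall tops at lip",S2(at_z(W,[(466,214),(478,214),(637,222),(648,222)],.143)),"tab",S2(at_z(W,[(711,215),(734,106)],.115)))
print("stop R from w0",S2(at_z(cam("wrist",(np.array([.5249,0,.4042]),np.array([[0,1,-.0012],[1,0,.0001],[.0001,-.0012,-1]]))),[(372,374),(372,395)],.038)),)
print("predicted", pix(W,[st(-.07,-.037,.038),st(-.07,-.04,.05),st(-.07,-.18,.05),st(.07,-.18,.05)]))
```

```text
[[-0.0724 -0.0371]
 [-0.0722 -0.0404]] [[-0.0756 -0.0411]
 [-0.0729 -0.1785]
 [ 0.0704 -0.1794]]
tray wall tops at lip [[-0.0496 -0.0788]
 [-0.0433 -0.0785]
 [ 0.0403 -0.0794]
 [ 0.046  -0.0791]] tab [[ 0.0969 -0.0783]
 [ 0.0942 -0.0195]]
stop R from w0 [[ 0.0686 -0.0197]
 [ 0.0691 -0.0378]]
predicted [[418.4279 126.9306]
 [419.3381 131.6942]
 [407.6947 323.9843]
 [589.3798 330.7585]]
```

Run:
```python
from h import *
np.set_printoptions(precision=4,suppress=True)
d=np.load("w4.npz");W=cam("wrist",(d["p"],d["R"]))
g=cv2.GaussianBlur(cv2.imread("pics/w4.png",0).astype(float),(0,0),1.5)
A=np.array([[.99923,-.03926],[.03926,.99923]])
def edge(rows,p0,p1,sgn,z,n):
    pts=[]
    for r in rows:
        x0=p0[0]+(p1[0]-p0[0])*(r-p0[1])/(p1[1]-p0[1]); a=int(x0)-7
        gr=sgn*np.diff(g[r,a:a+16]); k=int(gr.argmax())
        pts.append((a+k+.5,r))
    P=(at_z(W,pts,z)[:,:2]-AX)@A.T
    for _ in range(3):
        f=np.polyfit(P[:,1],P[:,0],1);e=abs(P[:,0]-np.polyval(f,P[:,1]));P=P[e<=max(2*np.median(e),5e-4)]
    print(n,"slope deg",np.degrees(f[0]),"x at front",np.polyval(f,-.04),"y range",P[:,1].min(),P[:,1].max(),"rms",e.std(),len(P))
edge(range(4,122),(444,2),(437.5,113),-1,.005,"base L")
edge(range(140,318),(411,133),(404,322),1,.05,"bin L")
edge(range(4,205),(485,0),(466,214),-1,.143,"tray L")
edge(range(225,322),(612,215),(592,328),-1,.05,"bin R")
edge(range(108,212),(734,106),(711,215),-1,.115,"tab")
```

```text
base L slope deg 0.3554625675191553 x at front -0.05460377832425403 y range -0.03222865853656195 0.04555004163453675 rms 0.00013580148619346863 70
bin L slope deg 0.4944464071700574 x at front -0.07540324164205389 y range -0.1736973243879394 -0.045577825764504205 rms 0.00012236814663837533 153
tray L slope deg 0.459820996960016 x at front -0.05244569315627741 y range -0.07372335474698555 0.0173559350290659 rms 7.818456395299881e-05 135
bin R slope deg 1.0410679446985907 x at front 0.07149085584366666 y range -0.17192554216152822 -0.09778825930230549 rms 0.0001307797405352523 88
tab slope deg 0.4644835994631785 x at front 0.09427437099275829 y range -0.07610541487993987 -0.021482670572258226 rms 0.0001265544882929712 94
```

The bin measures square to the stand within about 0.3° and centred within about 1.5 mm, with the front wall seated against the stop. Next I'll press the tab.

Run:
```python
from h import *
np.set_printoptions(precision=4,suppress=True)
R=rot(SY)@np.diag([-1.,-1,1]); x,y=.073,-.054
goto(st(x,y,.45),R);line_to(st(x,y,.303),v=.25)
print(line_to(st(x,y,.24),v=.05,contact_N=18),current_tcp_pos(),current_force())
sleep(2);print(current_force());w=read_camera("side")
line_to(st(x,y,.303),v=.05);print(current_force())
line_to(st(x,y,.45),v=.25)
goto(st(-.03,-.20,.45),np.array([[0,1,0],[1,0,0],[0,0,-1.]]));snap("w5");print(current_time_s())
s=read_camera("side")
c=np.hstack([cv2.resize(i[220:350,130:390],(400,200)) for i in (w,s)])
v=cv2.resize(cv2.imread("pics/w5.png"),(533,400));v=cv2.copyMakeBorder(v,0,0,0,267,cv2.BORDER_CONSTANT)
cv2.imwrite("pics/end.png",np.vstack([c[:,:,::-1],v]))
```

```text
True [ 0.5184 -0.1318  0.2583] [-1.0177 -2.9922  4.8713]
[-0.7474 -3.4877  5.1391]
[-0.6493 -0.0197 -0.2887]
24.1417
```

View pics/end.png

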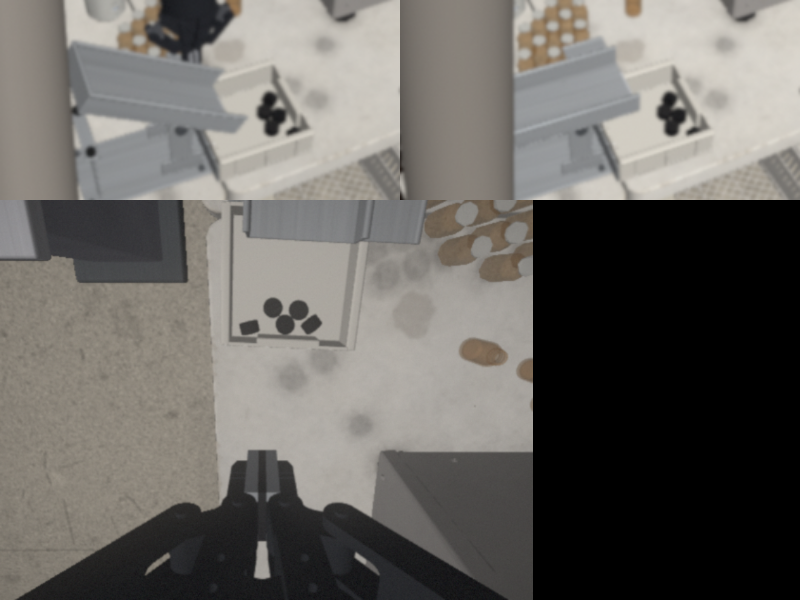

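All five caps are in the bin, at about (245–320, 300–330) in the wrist view, and the tray is level again. I'll check from the earlier viewpoint that their impact didn't shift the bin.

Run:
```python
from h import *
goto(st(-.09,-.12,.43),np.array([[0,1,0],[1,0,0],[0,0,-1.]]));sleep(.3);snap("w6")
a,b=[cv2.imread(f"pics/w{i}.png",0).astype(np.float32) for i in(4,6)]
for n,(x0,x1,y0,y1) in dict(stand=(430,470,60,125),tray=(460,740,60,225),binL=(395,425,150,300),rear=(400,600,305,345),corner=(395,460,115,160)).items():
    print(n,cv2.phaseCorrelate(a[y0:y1,x0:x1],b[y0:y1,x0:x1],cv2.createHanningWindow((x1-x0,y1-y0),cv2.CV_32F)))
cv2.imwrite("pics/z6.png",cv2.resize(b[100:175,390:490],None,fx=8,fy=8,interpolation=cv2.INTER_CUBIC))
print(current_time_s())
```

```text
stand ((-0.43356243743034284, -0.7154954906106852), 1.053472636308935)
tray ((-0.25346240187437274, -1.2325584978743365), 0.6723725604422298)
binL ((1.1438115255154333, -8.925385637317092), 0.12116023042466906)
rear ((-0.053118712973287074, -0.34546825275761606), 1.1357143018245697)
corner ((-0.0766193689597543, 0.29686954382094655), 0.8975452780723572)
25.0333[ WARN:0@1.856] global loadsave.cpp:1063 imwrite_ Unsupported depth image for selected encoder is fallbacked to CV_8U.
```

View pics/z6.png

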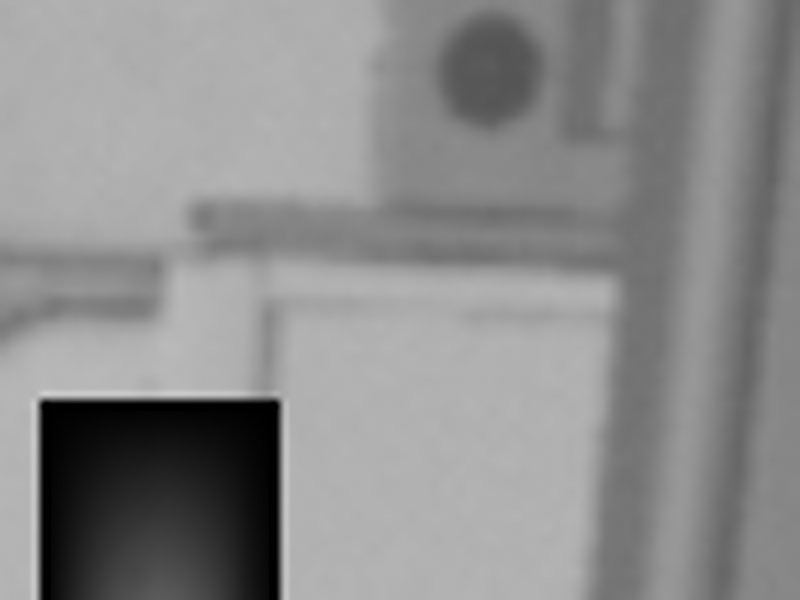

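The bin may have moved a few tenths of a millimetre, so I'll give it one gentle push from behind the grip wall to reseat it, then hand in.

Run:
```python
from h import *
goto(st(0,-.225,.30),rot(SY));line_to(st(0,-.225,.197),v=.2)
print(line_to(st(0,-.180,.197),v=.03,contact_N=10))
p=current_tcp_pos();print("stand y",(p[:2]-AX)@[.0393,.9992])
line_to(st(0,-.225,.197),v=.1);line_to(st(0,-.225,.35),v=.2)
s=read_camera("side");cv2.imwrite("pics/last.png",cv2.resize(s[220:350,130:390],(780,390))[:,:,::-1])
print(current_time_s());sign_off()
```

```text
True
stand y -0.1939523805630051
29.55
the job is handed in; nothing more can be done
```

Done and handed in at about 29.6 s: the bin is seated on the stop, square within about 0.3° and centred within about 1.5 mm by camera; all five caps are in it, the tray is back level, and the robot never went near the bystanders.

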